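Take a bent coolant pipe off its hook and seat it in the inspection cradle

ROBOT

A 6-joint arm with a two-finger parallel gripper is mounted at the origin on the work surface. World frame = base frame: x ahead of the robot, y to its left, z up, the work surface at z = 0. Lengths are in m, angles in rad, forces in N, time in s.
With the tool pointing down it reaches from about 0.425 to 1.125 m from the base axis. Payload 14.9 kg.
Tool frame: the origin (TCP) lies between the finger pads; the fingertips stand 14 mm ahead of it and the grasp point (between the pads) lies 5 mm behind it; z points along the fingers, x is the direction in which the jaws open and shut, and the axes are right-handed (so a half turn about z gives the same grasp; the last joint's range is limited). The gripper opens to 91 mm and grips with 3 to 60 N. Pads are 32 mm wide; open, the fingers measure 118 mm over their backs; the gripper's body (76 mm by 178 mm) begins 60 mm behind the grasp point.
Start: joints at [-1.252, 0.379, 1.734, -0, 1.028, -0.033], TCP at [0.241, -0.657, 0.228] pointing down, gripper open.
Joint ranges: [-2.77, 2.77], [-0.74, 2.19], [0, 2.66], [-1.06, 4.2], [0.31, 2.87], [-3.08, 3.08]. Speed limits (rad/s): [1.89, 1.89, 2.39, 3.14, 3.14, 3.14].

INTERFACE

Orientations are given as a rotation vector (axis times angle).
In Python, from cell import arm gives the robot as it stands. The module is installed in compiled form; this text tells all that it offers. Calls block until the motion is done:
- arm.move_pose(position, orientation): joint-space move of the TCP to a pose.
- arm.move_straight(position, ori=None, feed=0.15, stop_force=None): straight line of the TCP; ori=None keeps the orientation; feed is the mean speed in m/s. With stop_force (N) it stops when the force on the tool has changed by that much, and returns True; else False.
- arm.goto_joints(angles): joint-space move.
- arm.let_go() and arm.grab(): open the fingers fully, or close them until they stop; the grip force is fixed at half the most.
- arm.dwell(seconds).
- arm.inverse_kinematics(position, orientation): joint angles nearest the present ones, or None.
- arm.camera(name): name is "side" or "top"; returns a dict with "color" (400x640x3 uint8, red, green, blue), "camera_matrix" (3x3 intrinsics, pixels), "R" (3x3) and "t" (3): a world point X has camera coordinates R X + t. Camera axes: x right, y down, z forward; pixel columns grow to the right and rows downward; lengths in m; the calibration is good to about 2 mm. A picture is of the moment at which its call begins. There is no depth.
A pose or a line that the arm cannot do raises arm.IKError and nothing moves.
- arm.hand_in(): hands the job in, once; it reports no verdict.
Readings, each from a call of its own:
- arm.read_clock(): time.
- arm.read_joint_pos(): joint angles.
- arm.read_qvel(): joint speeds.
- arm.read_joint_torque(): joint torques, N m.
- arm.read_eef_pos(): TCP position.
- arm.read_orientation(): TCP orientation.
- arm.read_wrist_force(): force on the tool from outside, world axes, zero at the start.
- arm.read_torque(): the same for the moment, N m.
- arm.read_grip_width(): finger opening in m.
Only numpy, scipy, OpenCV 4.12 (cv2) and the standard library are available. Lean on these libraries where they do the work, as an engineer would, in place of code of your own. Each camera call takes 0.05 s, during which the arm holds its last target.

TASK

Lift the U-shaped copper coolant pipe up and off the two-pronged hook stand, gently lay it flat in the middle of the blue mat and let go of it. Then take it up again lying level and set it in the cradle, with both its legs resting in the two yellow notches, the ends sticking out a little beyond them, and its bend end on the two white rests. Never drop or throw the pipe, and leave the pistons, tools, can and jar where they are.

Things in the scene. Friction and masses are not known exactly. Their poses are not given: they have to be found in the camera images.
- pipe_bar (a point): middle of the straight cross bar of the loose pipe: a rigid flat U of 16 mm round copper-coloured tube, about 0.2 kg; legs 150 mm apart (centre lines), reaching 120 mm from the bar's centre line. Bar straight for 50 mm either side of here. Axes: y along the bar, legs point to -z, x square to the U's plane. It starts hung level across both prongs, legs straight down
- pipe_mid (a point): the point of the pipe's plane half-way along and between its legs, 60 mm from the cross bar's centre line; axes as pipe_bar. Both faces of the pipe are alike
- end_a (a point): centre of the pipe's end on the +y leg (steel-coloured collar), on the centre line, 120 mm from the cross bar's centre line; the round tip goes 8 mm farther
- end_b (a point): the same on the -y leg
- stand: fixed red hook stand; origin on the table below the hanging place. Two 10 mm steel prongs at y = +42 and -42 mm point to its -x; free between them. An 18 mm post stands at x = +90 mm; on it a level bar, top 214 mm above the table, joins the prongs. Foot plate at x = +35 to +165 mm, 12 mm high
- hang (a point): where the middle of the bar hangs on the stand, 203 mm above the table; axes as the stand. Here the prongs have a shallow valley, their tops at 195 mm; towards the stand's -x they turn up, ending 42 mm away at 223 mm above the table, so the bar must rise more than 30 mm to clear them
- mat: fixed blue mat on the table, 220 mm (x) by 200 mm (y), 4 mm thick; origin at the centre of its underside
- cradle: fixed cradle: grey plate 160 (x) by 200 (y) by 12 mm; origin at the centre of its underside. Two yellow notch blocks at x = +28 to +52 mm, y = +75 and -75 mm; two flat white rests at x = -52 to -28 mm, y = +75 and -75 mm, 34 mm wide, 62 mm high. The pipe lies level in it, legs pointing to the cradle's +x
- seat_l (a point): where the centre of one pipe end (end_a or end_b) lies when the pipe is seated: 8 mm beyond the +y notch block, 70 mm above the table; axes as the cradle. The notch is open at the top and along x: floor 62 mm above the table, 19 mm wide at the floor, about 39 mm at the mouth, 85 mm above the table
- seat_r (a point): the same at the -y notch block, for the other end
- seat_bar (a point): where the middle of the pipe's cross bar lies when it is seated: 60 mm towards -x from the cradle's origin, 70 mm above the table; the space below it down to the grey plate is free
- piston_a: bystander, loose: bare aluminium piston standing upright, 72 mm across, 60 mm high
- piston_b: bystander, loose: a second, equal piston
- screwdriver: bystander, loose: screwdriver with an orange handle lying flat, some 200 mm long, under 30 mm high
- wrench: bystander, loose: steel spanner lying flat, some 180 mm long
- spray: bystander, loose: blue spray can standing upright, 56 mm across, 170 mm high
- jar: bystander, loose: amber glass jar with a steel cap, 70 mm across, 90 mm high
Things that resemble listed ones, but are neither listed nor needed, are in the scene too. Of the things that look like the part that bears pipe_bar, the middle-sized one is meant.

How it is judged:
On the way, in this order (a step that is already met when the one before it is completed fails the run):
1. the pipe is held by the fingers, clear of the hook: its bar more than 60 mm from where it hung (distance of pipe_bar from where it was at the start of the episode above 0.06 m and height (world z) of pipe_bar above 0.09 m and contact force between the fingers and pipe above 1 N), for 0.1 s.
2. the pipe lies flat and let go on the mat, its middle within 70 mm of the mat's middle (horizontal distance between pipe_mid and mat below 0.07 m and height (world z) of each of pipe_bar, end_a, end_b below 0.018 m and contact force between pipe and mat above 0.2 N and contact force between the fingers and pipe below 0.1 N and linear speed of pipe below 0.03 m/s), for 0.2 s.
At the end, for the whole second after the job is handed in: Each of the pipe's two ends is within 20 mm (level distance) and 4 mm in height of one of the two seat points, one at each, the cross bar's middle is within 5 mm of its seat height, and the pipe lies on the cradle at rest, let go (((horizontal distance between end_a and seat_l below 0.02 m and z of end_a in the frame of seat_l between -0.004 and 0.004 m and horizontal distance between end_b and seat_r below 0.02 m and z of end_b in the frame of seat_r between -0.004 and 0.004 m) or (horizontal distance between end_a and seat_r below 0.02 m and z of end_a in the frame of seat_r between -0.004 and 0.004 m and horizontal distance between end_b and seat_l below 0.02 m and z of end_b in the frame of seat_l between -0.004 and 0.004 m)) and z of pipe_bar in the frame of seat_bar between -0.005 and 0.005 m and contact force between pipe and cradle above 0.5 N and contact force between the fingers and pipe below 0.1 N and linear speed of pipe below 0.02 m/s and angular speed of pipe below 0.1 rad/s); the robot touches nothing.
It fails at once if the pipe is dropped: it moves faster than 0.7 m/s out of the fingers (linear speed of pipe above 0.7 m/s and contact force between the fingers and pipe below 0.1 N).
It fails at once if a bystander is moved by more than 30 mm (distance of any of piston_a, piston_b, screwdriver, wrench, spray, jar from where it was at the start of the episode above 0.03 m).
It also fails if it takes over 67 s, if anything falls off the work surface, if the arm or the gripper's body presses on something with over 40 N, if the wrist force passes 120 N, or if a joint passes its speed limit or range.

## Working session

There is one attempt and no reset: what is moved stays moved. The work goes in short steps, each a Python script; the robot and the scene stay as the last script left them, time stands still between calls to the robot, and variables do not carry over. Pictures are saved under pics/ and viewed, and the job is handed in when it is done.

```bash
mkdir -p pics
python3 - <<'E'
from cell import arm
import cv2, numpy as np, pickle
d={}
for n in("side","top"):
    c=arm.camera(n); d[n]=c
    cv2.imwrite(f"pics/{n}0.png",c["color"][:,:,::-1])
    print(n,c["camera_matrix"],c["R"],c["t"],-c["R"].T@c["t"])
pickle.dump(d,open("c0.pkl","wb"))
print(arm.read_clock(),arm.read_orientation())
E
```

```text
side [[393.24535127   0.         315.63103817]
 [  0.         393.24535127 200.88784187]
 [  0.           0.           1.        ]] [[-0.89121899 -0.45334207  0.01448003]
 [-0.34978192  0.66660671 -0.65824623]
 [ 0.28875823 -0.5917064  -0.75266342]] [0.43671259 0.24027037 1.25476997] [0.11092364 0.78026977 1.09625291]
top [[401.51850357   0.         323.00219409]
 [  0.         401.51850357 204.93015143]
 [  0.           0.           1.        ]] [[ 0.01252889 -0.99985258 -0.01174089]
 [-0.99605066 -0.01144737 -0.08804567]
 [ 0.08789829  0.01279763 -0.99604724]] [-0.00457661  0.5264455   1.32676548] [ 0.40780331 -0.01552898  1.36781861]
0.1 [-2.57540290e+00  1.79813528e+00  1.22218721e-03]
```

View pics/side0.png

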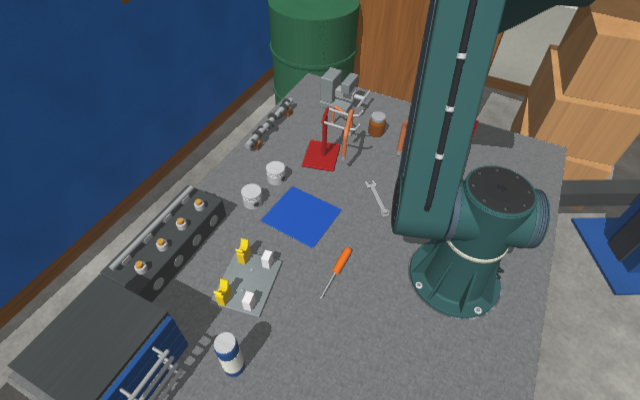

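View pics/top0.png

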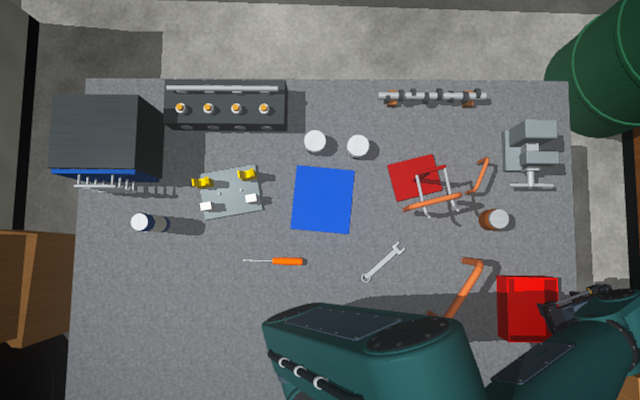

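```bash
cat > h.py <<'E'
import cv2,numpy as np,pickle
def crop(img,x0,y0,x1,y1,s,fn):
    o=cv2.resize(img[y0:y1,x0:x1,::-1],None,fx=s,fy=s,interpolation=cv2.INTER_CUBIC)
    for x in range((x0+9)//10*10,x1,10):
        cv2.line(o,((x-x0)*s,0),((x-x0)*s,4 if x%50 else 12),(255,255,255),1)
        if x%20==0: cv2.putText(o,str(x),((x-x0)*s,22),0,.35,(255,255,255),1)
    for y in range((y0+9)//10*10,y1,10):
        cv2.line(o,(0,(y-y0)*s),(8,(y-y0)*s),(255,255,255),1)
        if y%20==0: cv2.putText(o,str(y),(8,(y-y0)*s+4),0,.35,(255,255,255),1)
    cv2.imwrite("pics/"+fn,o)
def ray(c,uv):
    d=c["R"].T@np.linalg.solve(c["camera_matrix"],[uv[0],uv[1],1.]); o=-c["R"].T@c["t"]
    return o,d
def atz(c,uv,z):
    o,d=ray(c,uv); return o+d*(z-o[2])/d[2]
def proj(c,X):
    p=c["camera_matrix"]@(c["R"]@np.asarray(X,float)+c["t"]); return p[:2]/p[2]
def tri(c1,u1,c2,u2):
    o1,d1=ray(c1,u1);o2,d2=ray(c2,u2)
    s,_,_,_=np.linalg.lstsq(np.c_[d1,-d2],o2-o1,rcond=None)
    a=o1+s[0]*d1;b=o2+s[1]*d2
    return (a+b)/2,np.linalg.norm(a-b)
E
python3 - <<'E'
from h import *
d=pickle.load(open("c0.pkl","rb"))
crop(d["top"]["color"],370,140,530,250,5,"t_stand.png")
crop(d["side"]["color"],290,60,420,180,5,"s_stand.png")
crop(d["top"]["color"],180,140,370,250,4,"t_cr.png")
crop(d["side"]["color"],200,180,350,320,4,"s_cr.png")
E
```

```text
(no output)
```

View pics/t_stand.png

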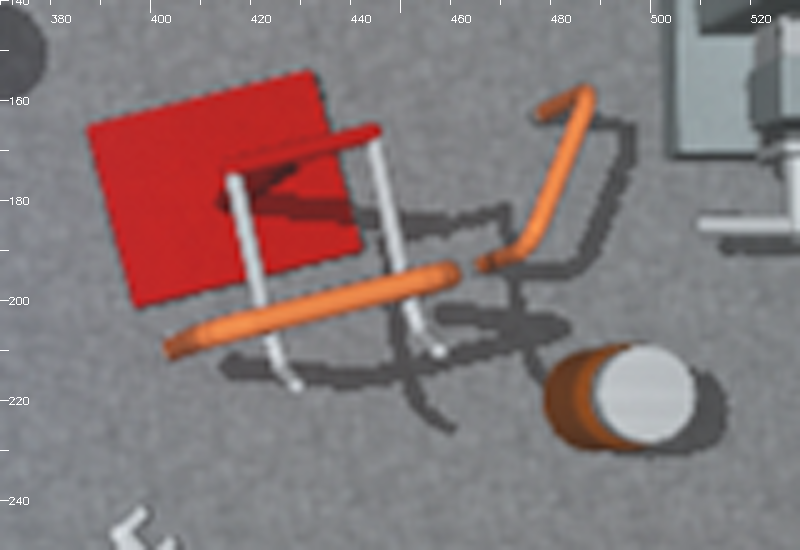

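View pics/s_stand.png

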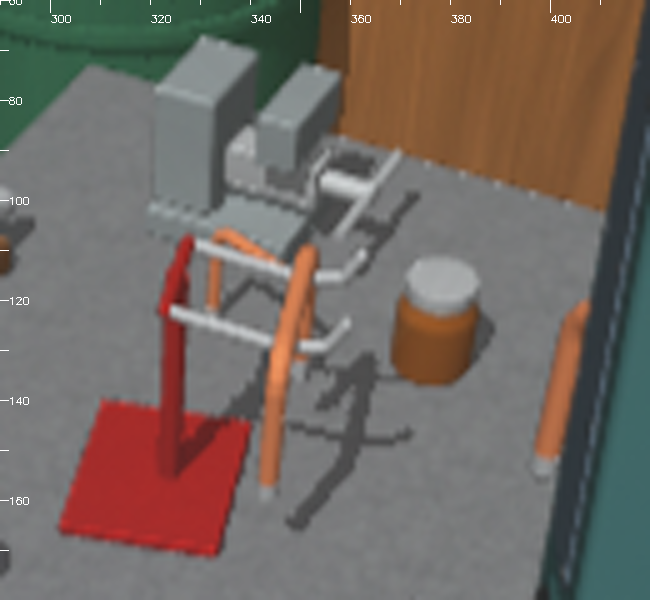

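View pics/t_cr.png

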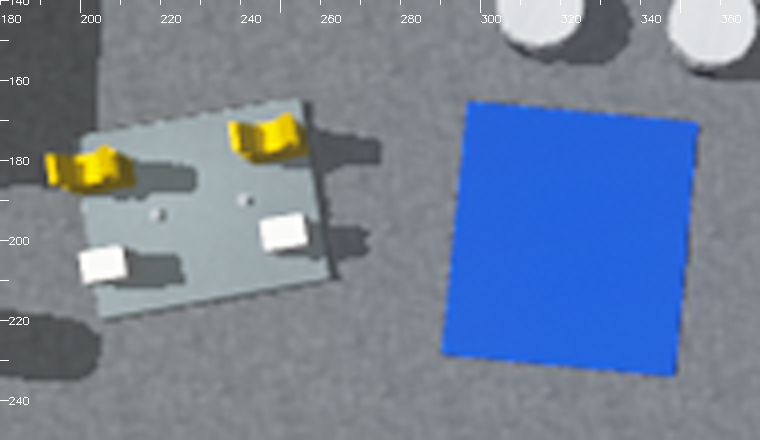

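View pics/s_cr.png

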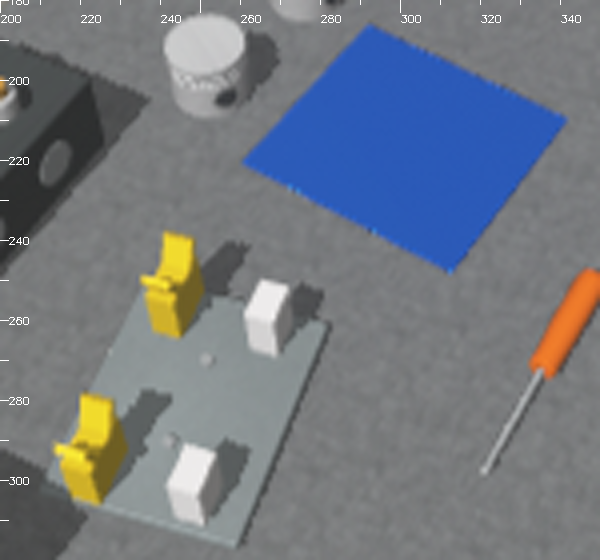

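Run:
```python
from h import *
from scipy.optimize import least_squares
d=pickle.load(open("c0.pkl","rb")); T,S=d["top"],d["side"]
def fit(pts,x0):
    def P(p,l): 
        c,s=np.cos(p[2]),np.sin(p[2]); return [p[0]+c*l[0]-s*l[1],p[1]+s*l[0]+c*l[1],l[2]]
    f=lambda p:np.concatenate([proj(c,P(p,l))-u for c,l,u in pts])
    r=least_squares(f,x0); return r.x,r.fun.reshape(-1,2).round(1).tolist()
cr=[(T,(.08,-.1,.012),(255.5,164.5)),(T,(-.08,-.1,.012),(262,209.5)),(T,(-.08,.1,.012),(205.7,219.5)),(T,(.08,.1,.012),(200,173.7)),
(T,(-.04,.075,.062),(205.7,205.7)),(T,(-.04,-.075,.062),(251,197.8)),
(S,(-.04,.075,.062),(249,294.5)),(S,(-.04,-.075,.062),(267.5,253)),
(S,(-.08,-.1,.012),(282,260.5)),(S,(-.08,.1,.012),(259.5,316))]
print("cradle",*fit(cr,[.47,.28,.1]))
m=[(T,(.11,-.1,.004),(354.5,170.5)),(T,(-.11,-.1,.004),(349,233.7)),(T,(-.11,.1,.004),(290.5,228.2)),(T,(.11,.1,.004),(297,165)),
(S,(.11,.1,.004),(260.5,220)),(S,(-.11,.1,.004),(312.5,248)),(S,(-.11,-.1,.004),(341.5,210)),(S,(.11,-.1,.004),(292,186.5))]
print("mat",*fit(m,[.5,.0,0]))
st=[(T,(.09,.042,.209),(416.5,175.5)),(T,(.09,-.042,.209),(444.5,168.5)),
(T,(0,.042,.195),(421.5,201.5)),(T,(0,-.042,.195),(450,196)),
(T,(-.042,.042,.221),(428.5,217.)),(T,(-.042,-.042,.221),(457,210.3)),
(S,(-.042,-.042,.221),(361.5,111)),(S,(-.042,.042,.221),(357.8,124.5)),
(S,(.09,.042,.209),(323,121.5)),(S,(.09,-.042,.209),(326.5,108))]
print("stand",*fit(st,[.5,-.3,0]))
pb=[(T,(.165,None,0),0)]
for u in [(431,154.5),(440,190),(397,201.2),(388,165.5)]: print("plate",atz(T,u,.012).round(3))
for a in [(403.5,209.5),(461,194.5)]: print("bar end",atz(T,a,.205).round(3))
print("jar",atz(T,(497,219),.09),"decoyA top",tri(T,(485,159),S,(333.5,107)),tri(T,(474,190),S,(351,110)))
print("decoyB",atz(T,(482,264),.1),atz(T,(462,258),.1),atz(T,(437,313),.05))
```

```text
cradle [0.56844076 0.31587916 0.18129506] [[0.9, -0.4], [1.6, 0.5], [-0.2, 0.5], [-1.2, 0.3], [0.9, 0.2], [0.8, 0.4], [-1.3, 1.7], [-0.8, 1.2], [0.3, -0.8], [-0.4, -0.5]]
mat [ 0.54638916  0.00354497 -0.08604091] [[0.3, 0.2], [-0.2, 0.9], [-0.4, 0.6], [-0.1, 0.2], [-1.0, 0.1], [-0.2, -0.1], [0.2, -0.8], [-0.6, -1.1]]
stand [ 0.52792506 -0.33225077  0.23982606] [[-0.5, -2.1], [-0.5, -1.6], [1.0, 2.3], [0.4, 1.3], [-0.2, 0.3], [-0.1, 0.3], [0.1, -0.3], [0.2, -0.1], [-1.1, 0.0], [0.2, 0.2]]
plate [ 0.705 -0.365  0.012]
plate [ 0.583 -0.394  0.012]
plate [ 0.543 -0.248  0.012]
plate [ 0.665 -0.218  0.012]
bar end [ 0.5   -0.234  0.205]
bar end [ 0.545 -0.401  0.205]
jar [ 0.48214544 -0.55108853  0.09      ] decoyA top (array([ 0.67106729, -0.51605047,  0.0961541 ]), np.float64(0.004880329517646969)) (array([ 0.56595739, -0.45716269,  0.15360904]), np.float64(0.0006218806480943976))
decoyB [ 0.34066887 -0.49684042  0.1       ] [ 0.35841213 -0.43512153  0.1       ] [ 0.18028202 -0.36866995  0.05      ]
```

```bash
cat >> h.py <<'E'
def pipe_pts(M):  # M 4x4 of pipe_bar
    L=[]
    for y in np.linspace(-.05,.05,15): L.append((0,y,0))
    for s in(1,-1):
        for a in np.linspace(0,np.pi/2,6): L.append((0,s*(.05+.025*np.sin(a)),-.025+.025*np.cos(a)))
        for z in np.linspace(-.025,-.128,12): L.append((0,s*.075,z))
    L=np.array(L); return L@M[:3,:3].T+M[:3,3]
def draw(img,c,pts,k,col=(0,255,0),x0=0,y0=0,s=1):
    for p in pts:
        u=proj(c,p); cv2.circle(img,(int((u[0]-x0+.5)*s),int((u[1]-y0+.5)*s)),1,col,-1)
def over(c,pts,x0,y0,x1,y1,s,fn):
    crop(c["color"],x0,y0,x1,y1,s,fn); o=cv2.imread("pics/"+fn); draw(o,c,pts,0,(0,255,0),x0,y0,s); cv2.imwrite("pics/"+fn,o)
def cat(a,b,fn):
    A=cv2.imread("pics/"+a);B=cv2.imread("pics/"+b);h=max(A.shape[0],B.shape[0])
    o=np.zeros((h,A.shape[1]+B.shape[1],3),np.uint8);o[:A.shape[0],:A.shape[1]]=A;o[:B.shape[0],A.shape[1]:]=B;cv2.imwrite("pics/"+fn,o)
E
python3 - <<'E'
from h import *
d=pickle.load(open("c0.pkl","rb")); T,S=d["top"],d["side"]
y=.24;M=np.eye(4);M[:2,:2]=[[np.cos(y),-np.sin(y)],[np.sin(y),np.cos(y)]];M[:3,3]=[.527,-.330,.203]
P=pipe_pts(M)
over(T,P,395,160,475,240,5,"a.png");over(S,P,300,90,380,170,5,"b.png");cat("a.png","b.png","ov0.png")
E
```

```text
(no output)
```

View pics/ov0.png

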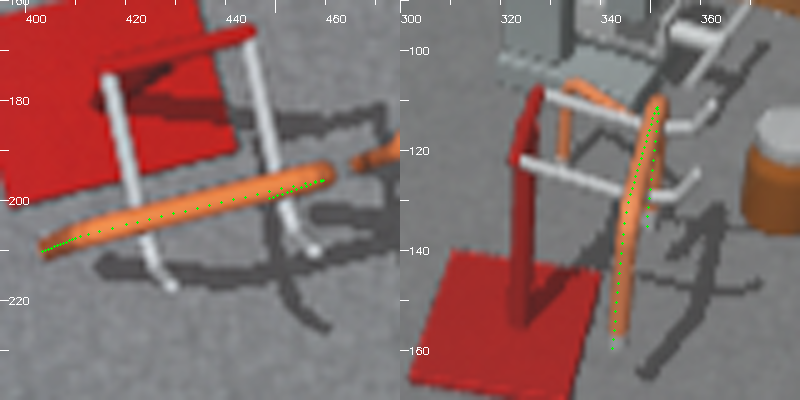

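```bash
cat >> h.py <<'E'
from scipy.spatial.transform import Rotation as Ro
def tool(yaw,th,flip=1):
    # tool z pitched th from down toward horizontal direction yaw; tool y along +-bar
    ex=np.array([np.cos(yaw),np.sin(yaw),0]);ez=np.array([0,0,1.]);ey=np.cross(ez,ex)
    z=np.sin(th)*ex-np.cos(th)*ez; y=flip*ey; x=np.cross(y,z)
    return np.c_[x,y,z]
def rv(R): return Ro.from_matrix(R).as_rotvec()
E
python3 - <<'E'
from h import *
from cell import arm
bar=np.array([.531,-.331,.203]);off=.007
for th in (90,75,60,45,30,20,0):
  for f in(1,-1):
    R=tool(.24,np.radians(th),f)
    q=arm.inverse_kinematics(bar-off*R[:,2],rv(R)); q2=arm.inverse_kinematics(bar-(off+.12)*R[:,2],rv(R))
    print(th,f,None if q is None else np.round(q,2),q2 is not None)
mat=np.array([.546,.0035,.02])
for leg in range(-180,180,30):   # leg direction
  a=np.radians(leg); mid=mat.copy(); b=mid-.06*np.array([np.cos(a),np.sin(a),0]); 
  for dth in (0,-15,-30,-45):
   o=[]
   for f in (1,-1):
    R=tool(a+np.pi,np.radians(dth),f)
    q=arm.inverse_kinematics(b-off*R[:,2],rv(R)); o.append(None if q is None else np.round(q,2).tolist())
   print("leg",leg,dth,*o)
E
```

```text
90 1 [-1.01  0.57  2.2   1.87  1.45  0.35] True
90 -1 [-1.01  0.57  2.2   1.87  1.45 -2.79] True
75 1 [-0.99  0.43  2.21  1.74  1.18  0.52] True
75 -1 [-0.99  0.43  2.21  1.74  1.18 -2.63] True
60 1 [-0.94  0.31  2.19  1.53  0.93  0.76] True
60 -1 [-0.94  0.31  2.19  1.53  0.93 -2.38] True
45 1 [-0.86  0.23  2.15  1.18  0.75  1.13] True
45 -1 [-0.86  0.23  2.15  1.18  0.75 -2.01] True
30 1 [-0.77  0.21  2.08  0.72  0.7   1.6 ] True
30 -1 [-0.77  0.21  2.08  0.72  0.7  -1.54] True
20 1 [-0.71  0.22  2.02  0.43  0.74  1.9 ] True
20 -1 [-0.71  0.22  2.02  0.43  0.74 -1.25] True
0 1 [-0.59  0.29  1.9  -0.    0.96  2.31] True
0 -1 [-0.59  0.29  1.9  -0.    0.96 -0.83] True
leg -180 0 None [-0.03, 0.53, 1.97, -0.0, 0.64, -0.03]
leg -180 -15 None [-0.03, 0.62, 1.83, -0.01, 0.95, -0.02]
leg -180 -30 None [-0.03, 0.73, 1.69, -0.01, 1.25, -0.02]
leg -180 -45 None [-0.03, 0.85, 1.55, -0.02, 1.52, -0.02]
leg -150 0 [0.02, 0.53, 1.99, -0.0, 0.63, 2.64] [0.02, 0.53, 1.99, -0.0, 0.63, -0.51]
leg -150 -15 [0.07, 0.61, 1.86, -0.14, 0.92, 2.79] [0.07, 0.61, 1.86, -0.14, 0.92, -0.35]
leg -150 -30 [0.11
[... 2524 characters left out ...]

leg 120 0 [-0.12, 0.5, 2.03, -0.0, 0.61, -2.22] [-0.12, 0.5, 2.03, -0.0, 0.61, 0.92]
leg 120 -15 [-0.21, 0.56, 1.94, 0.26, 0.83, -2.5] [-0.21, 0.56, 1.94, 0.26, 0.83, 0.64]
leg 120 -30 [-0.28, 0.65, 1.85, 0.41, 1.07, -2.65] [-0.28, 0.65, 1.85, 0.41, 1.07, 0.49]
leg 120 -45 [-0.34, 0.76, 1.76, 0.5, 1.31, -2.73] [-0.34, 0.76, 1.76, 0.5, 1.31, 0.41]
leg 150 0 [-0.08, 0.53, 1.99, -0.0, 0.63, -2.7] [-0.08, 0.53, 1.99, -0.0, 0.63, 0.44]
leg 150 -15 [-0.13, 0.61, 1.86, 0.13, 0.92, -2.83] [-0.13, 0.61, 1.86, 0.13, 0.92, 0.31]
leg 150 -30 [-0.16, 0.71, 1.73, 0.19, 1.2, -2.89] [-0.16, 0.71, 1.73, 0.19, 1.2, 0.25]
leg 150 -45 [-0.19, 0.83, 1.61, 0.24, 1.47, -2.92] [-0.19, 0.83, 1.61, 0.24, 1.47, 0.22]
```

Run:
```python
from h import *
d=pickle.load(open("c0.pkl","rb")); T,S=d["top"],d["side"]
crop(T["color"],420,240,580,350,5,"t_b.png")
crop(S["color"],370,80,500,200,5,"s_b.png")
```

```text
(no output)
```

View pics/t_b.png

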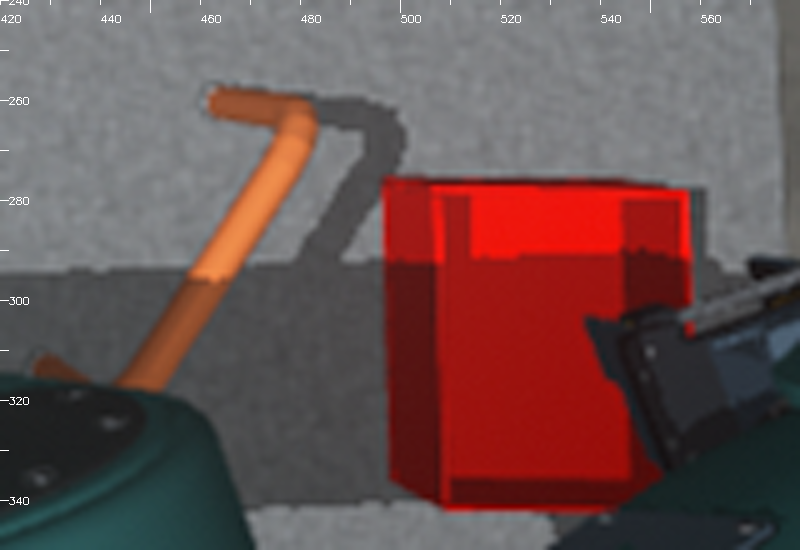

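View pics/s_b.png

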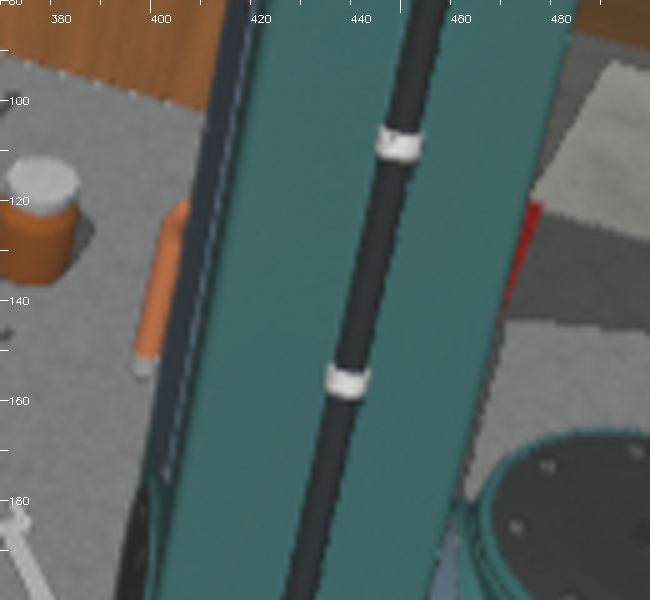

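Run:
```python
from h import *
d=pickle.load(open("c0.pkl","rb")); T,S=d["top"],d["side"]
print(tri(T,(478.5,263),S,(405,121)),tri(T,(461,260),S,(397,154)))
for z in(.12,.15,.18): print(z,atz(T,(479,264),z),atz(T,(446,317),z),atz(S,(405,121),z))
print("box",[atz(T,u,.15).round(3) for u in((497,276),(558,278))])
```

```text
(array([ 0.34652179, -0.4575368 ,  0.17787443]), np.float64(0.0021792840987491465)) (array([ 0.34814956, -0.46286114,  0.00561281]), np.float64(0.00023690451835428017))
0.12 [ 0.34160695 -0.48009153  0.12      ] [ 0.18086039 -0.37698277  0.12      ] [ 0.36032366 -0.53612849  0.12      ]
0.15 [ 0.34319844 -0.46892254  0.15      ] [ 0.18631654 -0.36829272  0.15      ] [ 0.35265966 -0.49567591  0.15      ]
0.18 [ 0.34478993 -0.45775354  0.18      ] [ 0.19177269 -0.35960266  0.18      ] [ 0.34499566 -0.45522333  0.18      ]
box [array([ 0.308, -0.522,  0.15 ]), array([ 0.305, -0.702,  0.15 ])]
```

Run:
```python
from h import *
from cell import arm
bar=np.array([.531,-.331,.205]);off=.008
R=tool(.24,np.radians(60),1)
g=bar-off*R[:,2]
for k in (0,.1,.2,.25): print(k,arm.inverse_kinematics(g-k*R[:,2],rv(R)))
p=arm.read_eef_pos(); p[2]=.42
arm.move_straight(p,feed=.25)
print(arm.read_joint_pos().round(2) if hasattr(arm.read_joint_pos(),'round') else arm.read_joint_pos())
arm.move_pose(g-.22*R[:,2],rv(R))
print(arm.read_clock(),arm.read_eef_pos(),arm.read_joint_pos())
import pickle
d={n:arm.camera(n) for n in("side","top")};pickle.dump(d,open("c1.pkl","wb"))
for n in d: cv2.imwrite(f"pics/{n}1.png",d[n]["color"][:,:,::-1])
```

```text
0 [-0.94021974  0.30223039  2.19462906  1.52466943  0.93006275  0.76594698]
0.1 [-1.11302162  0.162087    2.24329235  1.34179873  1.05163633  0.85584433]
0.2 [-1.3017082   0.04460483  2.25240711  1.17952483  1.21231241  0.92415614]
0.25 [-1.39840620e+00 -7.44956275e-04  2.24166459e+00  1.11068532e+00
  1.30291748e+00  9.45645280e-01]
[-1.25  0.22  1.58 -0.    1.34 -0.03]
2.2 [ 0.33924371 -0.3785886   0.31908579] [-1.34030913  0.02594427  2.24785289  1.14967344  1.24783683  0.93269627]
```

View pics/top1.png

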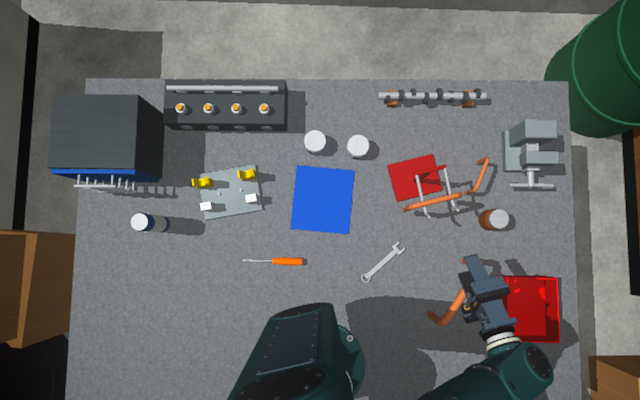

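View pics/side1.png

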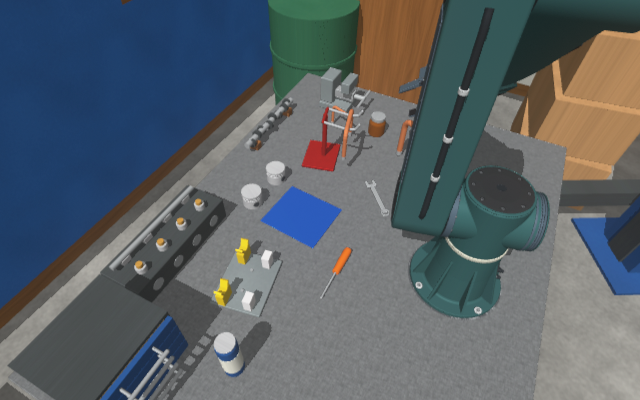

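```bash
cat >> h.py <<'E'
def snap(arm,k):
    d={n:arm.camera(n) for n in("side","top")};pickle.dump(d,open(f"c{k}.pkl","wb"))
    for n in d: cv2.imwrite(f"pics/{n}{k}.png",d[n]["color"][:,:,::-1])
    return d
E
python3 - <<'E'
from h import *
from cell import arm
bar=np.array([.531,-.331,.205]);off=.008
R=tool(.24,np.radians(60),1)
g=bar-off*R[:,2]
arm.move_straight(g-.035*R[:,2],feed=.15)
d=snap(arm,2); T,S=d["top"],d["side"]
print(arm.read_clock(),arm.read_eef_pos())
crop(T["color"],395,160,495,260,4,"a.png");crop(S["color"],300,80,400,180,4,"b.png");cat("a.png","b.png","ov2.png")
E
```

```text
3.7833 [ 0.49449831 -0.3402705   0.22690303]
```

View pics/ov2.png

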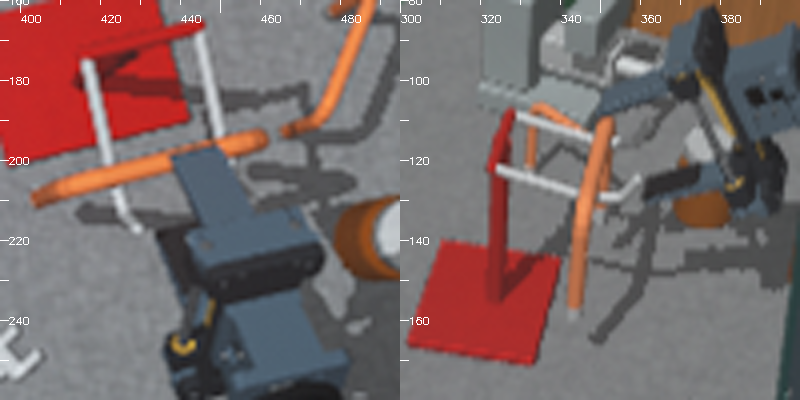

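Run:
```python
from h import *
from cell import arm
bar=np.array([.531,-.331,.205]);off=.008
R=tool(.24,np.radians(60),1)
g=bar-off*R[:,2]
print(arm.move_straight(g,feed=.07,stop_force=8), arm.read_wrist_force())
arm.grab()
print(arm.read_grip_width(),arm.read_wrist_force(),arm.read_eef_pos(),arm.read_clock())
d=snap(arm,3); T,S=d["top"],d["side"]
crop(T["color"],395,160,495,260,4,"a.png");crop(S["color"],300,80,400,180,4,"b.png");cat("a.png","b.png","ov3.png")
```

```text
False [ 0.63521236 -0.61186137  1.02546961]
0.015297280965805246 [-0.14808969 -0.06654817 -0.91191388] [ 0.52417362 -0.33253487  0.20879725] 5.575
```

View pics/ov3.png

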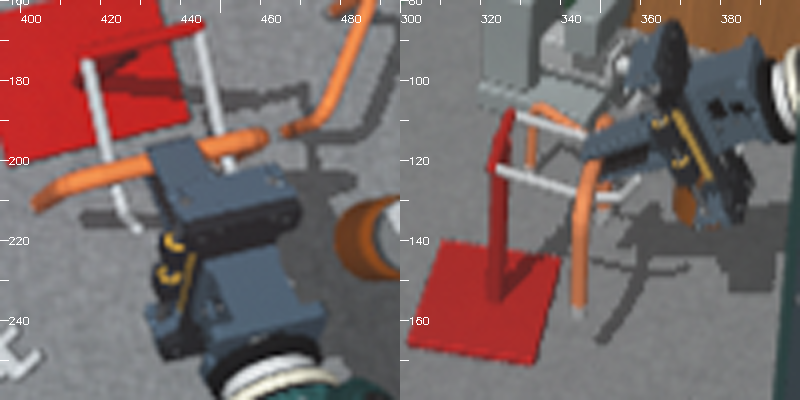

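Run:
```python
from h import *
from cell import arm
p=np.array(arm.read_eef_pos())
arm.move_straight(p+[0,0,.05],feed=.05)
print(arm.read_grip_width(),arm.read_wrist_force())
arm.move_straight(p+[-.06,0.0,.17],feed=.12)
print(arm.read_grip_width(),arm.read_wrist_force(),arm.read_eef_pos(),arm.read_clock(),arm.read_joint_pos())
R=tool(np.pi,0,1)
for z in (.05,.2,.3):
    print(z,arm.inverse_kinematics([.486,.0035,z],rv(R)))
d=snap(arm,4)
```

```text
0.01546336476900293 [-0.3116428  -0.35600146 -3.46979178]
0.015071931246385362 [ 0.09182221 -0.48149451 -3.01718487] [ 0.46424019 -0.33236508  0.37811091] 8.0917 [-1.04557492 -0.04756651  2.192412    1.23702415  1.07497976  1.15988681]
0.05 [-4.07580054e-02  3.56399566e-01  2.21095034e+00 -4.44089210e-16
  5.74242747e-01 -4.07580054e-02]
0.2 [-4.07580054e-02  7.71447194e-02  2.17496051e+00 -4.44089210e-16
  8.89487420e-01 -4.07580054e-02]
0.3 [-4.07580054e-02 -5.91347770e-02  2.10526277e+00 -4.44089210e-16
  1.09546466e+00 -4.07580054e-02]
```

View pics/side4.png

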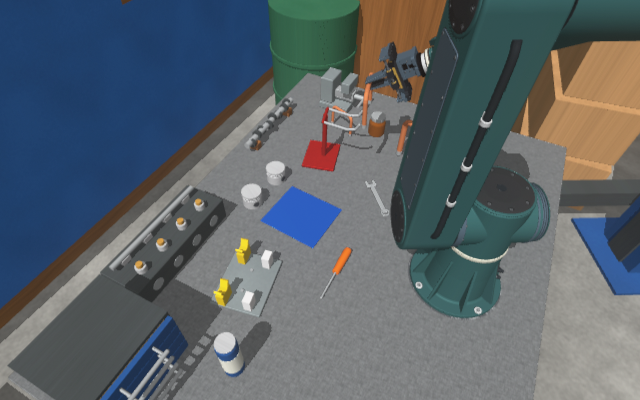

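View pics/top4.png

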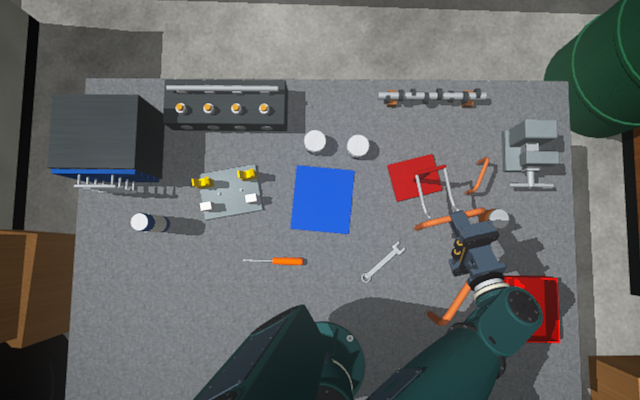

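Run:
```python
from h import *
from cell import arm
R=tool(np.pi,0,1)
arm.move_pose([.502,.0035,.30],rv(R))
print(arm.read_grip_width(),arm.read_wrist_force(),arm.read_eef_pos(),arm.read_clock())
arm.move_straight([.502,.0035,.11],feed=.12)
d=snap(arm,5); T,S=d["top"],d["side"]
crop(T["color"],260,150,380,270,4,"a.png")
crop(S["color"],250,120,350,250,4,"b.png");cat("a.png","b.png","ov5.png")
```

```text
0.015393267837227009 [ 0.67377207 -0.34189526 -2.25548759] [0.50183412 0.00307916 0.29979818] 9.675
```

View pics/ov5.png

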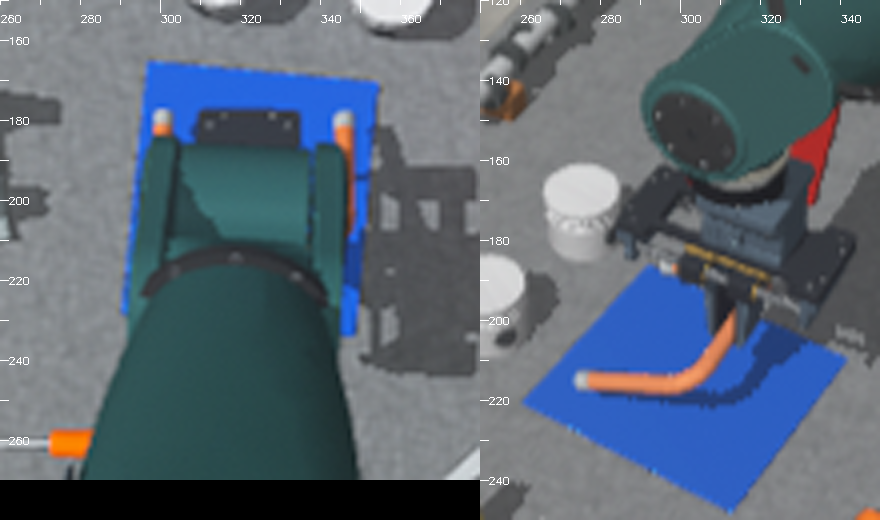

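Run:
```python
from h import *
d=pickle.load(open("c5.pkl","rb")); T,S=d["top"],d["side"]
print(tri(T,(297.8,180),S,(274.5,215)), atz(T,(297.8,180),.05),atz(T,(343.5,180.3),.05))
```

```text
(array([0.60469657, 0.08530486, 0.05733741]), np.float64(0.0006761116301352252)) [0.60611489 0.08600748 0.05      ] [ 0.6067408  -0.06544125  0.05      ]
```

Run:
```python
from h import *
from cell import arm
print(arm.move_straight([.502,.0035,.078],feed=.08,stop_force=6),arm.read_wrist_force())
print(arm.move_straight([.493,.0035,.040],feed=.03,stop_force=15),arm.read_wrist_force(),arm.read_eef_pos())
print(arm.move_straight([.490,.0035,.0235],feed=.03,stop_force=15),arm.read_wrist_force(),arm.read_eef_pos(),arm.read_clock())
d=snap(arm,6); T,S=d["top"],d["side"]
crop(T["color"],260,150,380,270,4,"a.png")
crop(S["color"],250,120,350,250,4,"b.png");cat("a.png","b.png","ov6.png")
```

```text
False [ 0.08013398  0.06550707 -2.0140554 ]
False [-1.81220665 -0.18517399  0.55994435] [0.4931611  0.00348473 0.0401334 ]
False [2.48857346 0.49348691 1.14474436] [0.49031302 0.00347616 0.02356722] 14.2167
```

View pics/ov6.png

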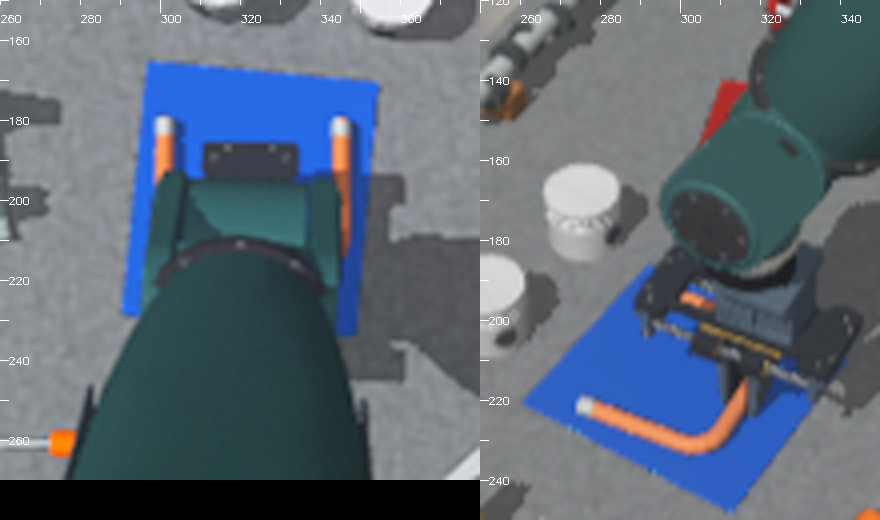

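Run:
```python
from h import *
from cell import arm
print(arm.move_straight([.489,.0035,.0195],feed=.015,stop_force=10),arm.read_wrist_force(),arm.read_eef_pos())
arm.let_go(); arm.dwell(.3)
print(arm.read_grip_width(),arm.read_wrist_force(),arm.read_clock())
arm.move_straight([.489,.0035,.16],feed=.2)
print(arm.read_clock())
arm.goto_joints([-.7,-.3,2.2,0,1.2,0]); print(arm.read_eef_pos())
d=snap(arm,7); T,S=d["top"],d["side"]; print(arm.read_clock())
crop(T["color"],270,150,380,260,4,"a.png")
crop(S["color"],250,160,350,260,4,"b.png");cat("a.png","b.png","ov7.png")
```

```text
False [ 1.87752131 -0.41554428  0.81872192] [0.48878497 0.0035026  0.01937579]
0.0912411775960071 [-1.10174158 -0.56959035 -0.40329765] 16.25
17.1
[ 0.32572799 -0.24323662  0.35452696]
18.5333
```

View pics/ov7.png

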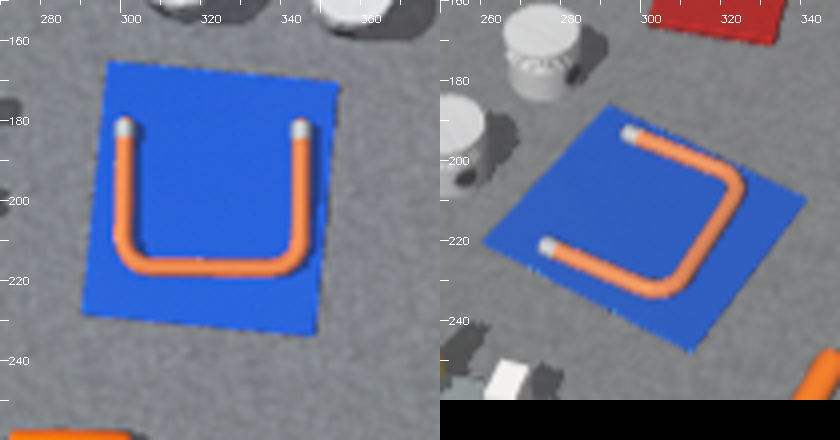

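Run:
```python
from h import *
from scipy.optimize import least_squares
d=pickle.load(open("c7.pkl","rb")); T,S=d["top"],d["side"]
# mask-based fit: model points vs orange mask + collars
def rend(p):
    c,s=np.cos(p[2]),np.sin(p[2]); M=np.eye(4); M[:3,:3]=np.array([[0,-s,-c],[0,c,-s],[1,0,0]]); 
    M[:3,3]=[p[0],p[1],.012]; return M
# col2: pipe z axis = -legs ; legs dir (c,s)
obs=[]
for c,boxes in((T,(290,170,360,225)),(S,(265,185,335,240))):
    x0,y0,x1,y1=boxes; im=c["color"][y0:y1,x0:x1].astype(int)
    m=((im[...,0]>150)&(im[...,2]<190)|(im.min(2)>120)).astype(np.uint8)
    n,l,st,ce=cv2.connectedComponentsWithStats(m); k=1+st[1:,4].argmax(); m=(l==k).astype(np.uint8); print(st[k])
    obs.append((c,m,x0,y0))
def f(p):
    P=pipe_pts(rend(p)); e=[]
    # IoU-like: symmetric chamfer via drawn silhouette
    for c,m,x0,y0 in obs:
        s=8; im=np.zeros((m.shape[0]*s,m.shape[1]*s),np.uint8)
        for q in P_d(p): 
            u=proj(c,q); r=.008*c["camera_matrix"][0,0]/(c["R"]@q+c["t"])[2]
            cv2.circle(im,(int((u[0]-x0+.5)*s),int((u[1]-y0+.5)*s)),int(r*s),255,-1)
        im=cv2.resize(im,(m.shape[1],m.shape[0]),interpolation=cv2.INTER_AREA)/255.
        e.append(np.abs(im-m).sum())
    return sum(e)
def P_d(p):
    A=pipe_pts(rend(p)); M=rend(p); L=[]
    for y in np.linspace(-.05,.05,30): L.append((0,y,0))
    for s in(1,-1):
        for a in np.linspace(0,np.pi/2,8): L.append((0,s*(.05+.025*np.sin(a)),-.025+.025*np.cos(a)))
        for z in np.linspace(-.025,-.12,30): L.append((0,s*.075,z))
    return np.array(L)@M[:3,:3].T+M[:3,3]
from scipy.optimize import minimize
r=minimize(f,[.486,.010,0.0],method="Nelder-Mead",options=dict(initial_simplex=[[.486,.01,0],[.492,.01,0],[.486,.016,0],[.486,.01,.04]],xatol=2e-4,fatol=.5,maxiter=120))
print(r.x,r.fun,f([.486,.01,0]))
for u in((301,179),(344.8,179.2),(315,216.4),(335,216.8)): print(atz(T,u,.012))
for u in((275,221),(296,193),(321,207)): print(atz(S,u,.012))
```

```text
[  8   9  49  40 469]
[ 28   0  42  20 442]
[ 4.88763909e-01  4.22923411e-03 -4.54557353e-04] 920.027450980392 1176.3882352941175
[0.61539434 0.07807149 0.012     ]
[ 0.6163079  -0.07127689  0.012     ]
[0.48819569 0.02846972 0.012     ]
[ 0.48764185 -0.0391675   0.012     ]
[0.61044017 0.07731259 0.012     ]
[ 0.60935812 -0.07292348  0.012     ]
[ 0.49639708 -0.05497228  0.012     ]
```

Run:
```python
from h import *
from cell import arm
R=tool(np.pi,0,1)
arm.move_pose([.488,.0032,.12],rv(R))
print(arm.move_straight([.488,.0032,.0195],feed=.08,stop_force=8),arm.read_wrist_force())
arm.grab(); print(arm.read_grip_width(),arm.read_eef_pos(),arm.read_wrist_force())
arm.move_straight([.488,.0032,.21],feed=.08)
print(arm.read_grip_width(),arm.read_wrist_force(),arm.read_clock())
Rc=tool(np.pi+.181,0,1)
arm.move_pose([.5094,.3051,.20],rv(Rc))
arm.move_straight([.5094,.3051,.125],feed=.1)
print(arm.read_eef_pos(),arm.read_clock(),arm.read_joint_pos())
d=snap(arm,8); T,S=d["top"],d["side"]
crop(T["color"],180,150,280,260,4,"a.png")
crop(S["color"],200,200,300,320,4,"b.png");cat("a.png","b.png","ov8.png")
```

```text
False [-0.52879269  0.1015975   0.05255917]
0.015494608932100522 [0.48802859 0.00320539 0.01950652] [ 0.15413392 -0.43982792  0.21073362]
0.015945963599668534 [ 0.25440442 -0.788025   -2.40651365] 25.025
[0.50978071 0.3052669  0.1255003 ] 27.0833 [ 5.00337582e-01  3.57798646e-01  1.99203213e+00 -2.98754135e-05
  7.90997726e-01  3.19385915e-01]
```

View pics/ov8.png

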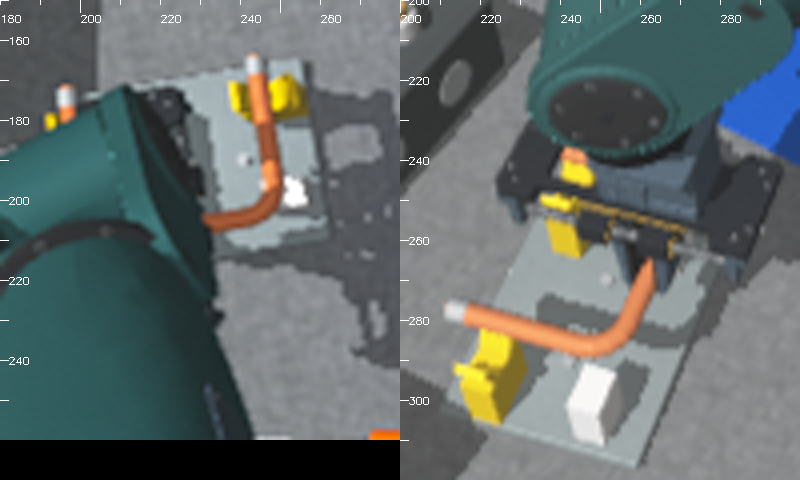

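Run:
```python
from h import *
d=pickle.load(open("c8.pkl","rb")); T,S=d["top"],d["side"]
print("end tri",tri(T,(196,173.8),S,(213.8,277)),"pred end",)
c,s=np.cos(.181),np.sin(.181)
P=lambda x,y,z:np.array([.5684+c*x-s*y,.3159+s*x+c*y,z])
d0=pickle.load(open("c0.pkl","rb"))
pts=[]
for sy in(1,-1):
    for x in(.028,.052):
        for y,z in((.0195,.085),(-.0195,.085),(.0095,.062),(-.0095,.062)): pts.append(P(x,sy*.075+y,z))
    for x in(-.052,-.028):
        for y in(-.017,.017): pts.append(P(x,sy*.075+y,.062))
for x in(-.08,.08):
    for y in(-.1,.1): pts.append(P(x,y,.012))
over(d0["top"],pts,185,155,275,225,5,"a.png");over(d0["side"],pts,205,225,285,325,5,"b.png");cat("a.png","b.png","ov9.png")
print("exp end at 125:",P(.06,.075,.117),P(.06,-.075,.117), atz(T,(242.5,165.8),.117),atz(T,(196,173.8),.117))
```

```text
end tri (array([0.61001117, 0.40048019, 0.12296933]), np.float64(0.0029899251494426497)) pred end
exp end at 125: [0.61391885 0.40047561 0.117     ] [0.64092085 0.25292599 0.117     ] [0.63947265 0.25667138 0.117     ] [0.61234992 0.40323926 0.117     ]
```

View pics/ov9.png

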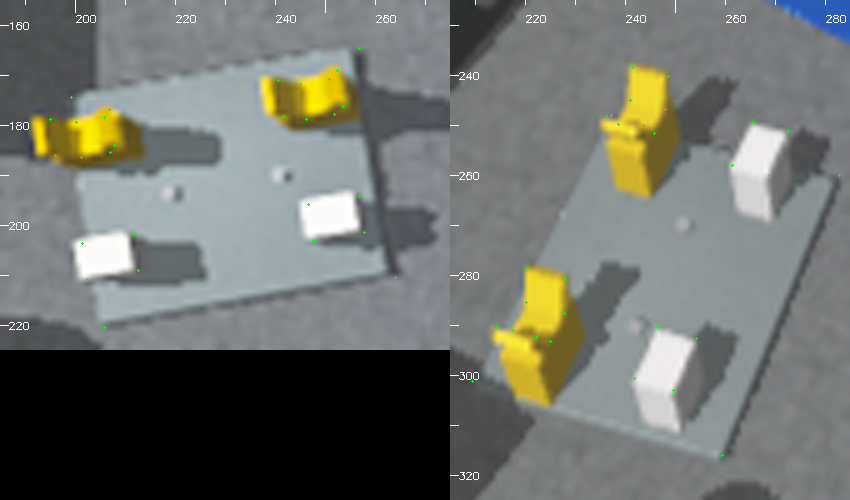

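Run:
```python
from h import *
from cell import arm
print(arm.read_wrist_force())
print(arm.move_straight([.5094,.3051,.092],feed=.06,stop_force=8),arm.read_wrist_force(),arm.read_eef_pos())
print(arm.move_straight([.5094,.3051,.0775],feed=.02,stop_force=6),arm.read_wrist_force(),arm.read_eef_pos(),arm.read_clock())
d=snap(arm,9); T,S=d["top"],d["side"]
crop(T["color"],180,150,280,260,4,"a.png")
crop(S["color"],200,200,300,320,4,"b.png");cat("a.png","b.png","ov10.png")
```

```text
[ 0.25807788 -0.46756498 -2.01670515]
False [-0.51770486  0.45003665 -1.96008368] [0.50945153 0.30512303 0.09193301]
False [-1.47196253  1.38383749 -0.26520283] [0.5094419  0.30520945 0.07757135] 28.7583
```

View pics/ov10.png

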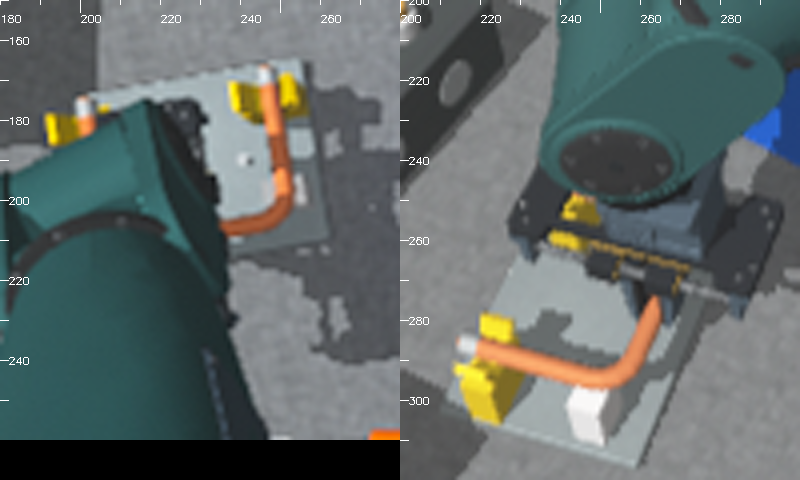

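Run:
```python
from h import *
from cell import arm
print(arm.move_straight([.5094,.3051,.0745],feed=.01,stop_force=5),arm.read_wrist_force(),arm.read_eef_pos(),arm.read_clock())
arm.let_go(); arm.dwell(.2); print(arm.read_wrist_force())
arm.move_straight([.5094,.3051,.2],feed=.12)
arm.goto_joints([-.1,-.3,2.2,0,1.2,0]); print(arm.read_clock())
d=snap(arm,10); T,S=d["top"],d["side"]
crop(T["color"],180,150,280,240,4,"a.png")
crop(S["color"],200,220,300,320,4,"b.png");cat("a.png","b.png","ov11.png")
```

```text
True [-1.78852932 -0.59158555  5.87514881] [0.50948503 0.30522541 0.07724259] 29.0667
[ 0.19976963 -0.9615691  -0.06124028]
33.0417
```

View pics/ov11.png

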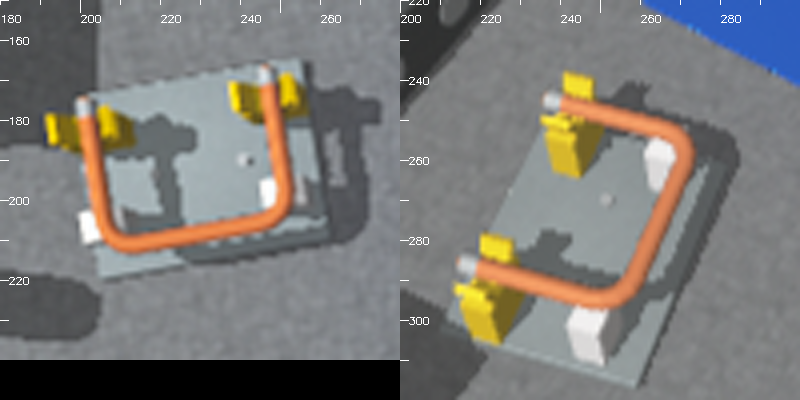

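View pics/top10.png

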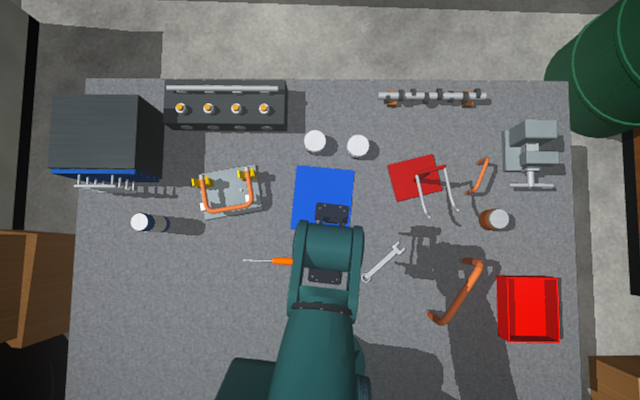

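Run:
```python
from h import *
d=pickle.load(open("c10.pkl","rb")); T,S=d["top"],d["side"]
c,s=np.cos(.181),np.sin(.181)
P=lambda x,y,z:np.array([.5684+c*x-s*y,.3159+s*x+c*y,z])
for n,t,q in(("L",(200.5,175.8),(216,285.5)),("R",(245.8,168.3),(237.3,245))):
    print(n,tri(T,t,S,q),P(.06,.075 if n=="L" else -.075,.07))
# outline fit check: overlay of seated model
M=np.eye(4);M[:3,:3]=np.array([[0,-s,-c],[0,c,-s],[1,0,0]]);M[:3,3]=P(-.06,0,.07)
Q=pipe_pts(M)
over(T,Q,190,155,270,225,5,"a.png");over(S,Q,205,235,285,315,5,"b.png");cat("a.png","b.png","ov12.png")
```

```text
L (array([0.61160859, 0.40156962, 0.07530891]), np.float64(0.0024510661240936095)) [0.61391885 0.40047561 0.07      ]
R (array([0.63841199, 0.25456957, 0.07372026]), np.float64(0.0019787293812837292)) [0.64092085 0.25292599 0.07      ]
```

View pics/ov12.png

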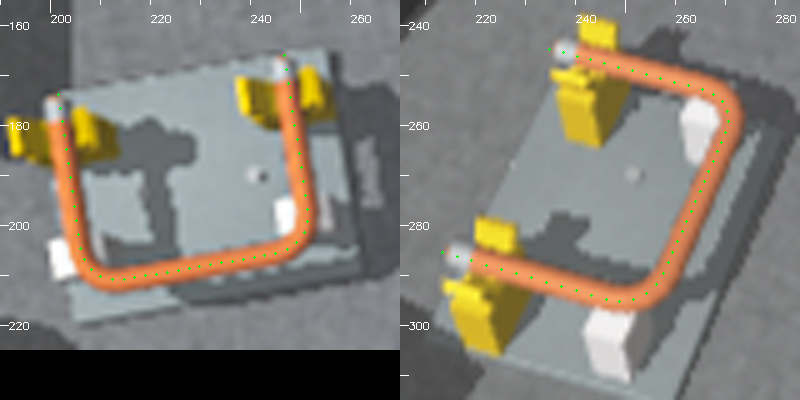

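Run:
```python
from h import *
d=pickle.load(open("c0.pkl","rb")); T,S=d["top"],d["side"]
print(tri(T,(205.7,205.7),S,(248,294)),tri(T,(251,197.8),S,(266.8,252.8)))
d=pickle.load(open("c10.pkl","rb")); T,S=d["top"],d["side"]
# bar height: intersect bar mid rays
print(tri(T,(229,207.6),S,(264,272)))
for a,b in(((211,210.6),(257.5,289)),((243,204.5),(269,263))): print(tri(T,a,S,b))
from cell import arm
print(arm.read_wrist_force(),arm.read_clock())
```

```text
(array([0.51444251, 0.38132868, 0.0745184 ]), np.float64(0.0013374228160293266)) (array([0.54209319, 0.23539183, 0.071164  ]), np.float64(0.0015949840979900592))
(array([0.50855516, 0.30318564, 0.08341025]), np.float64(0.0010695698413631962))
(array([0.49669315, 0.3599884 , 0.08427701]), np.float64(0.004231320381615105))
(array([0.51957322, 0.26154198, 0.06615635]), np.float64(0.00327317035044363))
[ 0.24608735 -0.30724975  0.85234761] 33.1417
```

Run:
```python
from cell import arm
print(arm.hand_in(),arm.read_clock())
```

```text
the job is handed in; nothing more can be done
the job is handed in; nothing more can be done
```

I lifted the pipe off the hook, laid it flat near the middle of the blue mat and let go. I then took it up again level, set it in the cradle, released it, moved the arm clear and handed in at about 33 s. No verdict was reported.

**How it went:** I gripped the bar with the tool pitched 60°. That left the legs tilted down over the mat, so I lowered the leg tips onto it until the pipe lay flat. The force change stayed below 10 N on the mat, and the move into the cradle stopped at its 5 N limit.

**Last checks:**
- **Seating:** the pictures show both legs in the yellow notches, the ends sticking out beyond them and the bend end over the white rests. An overlay of the ideal seated pipe matched both camera views.
- **End positions:** both ends measured within about 3 mm (level) of the seat points.
- **Bystanders:** by eye, none had moved in the last top picture. The screwdriver was partly hidden by the arm.

**What disagreed:** triangulated heights did not fully settle the seat height.
- **Ends:** they read 4–5 mm high (74–75 mm against 70 mm). The white rests, known to be 62 mm, also read 9–12 mm high, so I put this down to camera and picking error.
- **Bar:** height readings scattered from 66 to 84 mm, because points along a bar are hard to match between views. I relied on the overlay and on the contact at the expected height instead.

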